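Stack the empty sample tray over the loaded one, turned end for end

TASK

Put the empty grey tray on top of the grey tray that holds the small jar, turned end for end so that its card holder is over the end opposite the lower tray's card holder: then its feet stand level on the inner ledges of the lower tray instead of nesting down onto the jar. Leave the jar standing in the lower tray and the lower tray standing flat on the table, and let go.

Things in the scene. Friction and masses are not known exactly. Their poses are not given: they have to be found in the camera images.
- empty_tray_centre (a point): Centre, 25 mm above the underside, of the empty grey tray to move: 124 mm long (its x) x 64 wide (y) x 50 high, 120 g. Its upright skirt, 26 to 50 mm above the underside, is the grip: across the 64 mm at mid-length. Walls slope in below it (underside 46 x 106). +x end: white card, two ledges inside its corners, one middle foot; -x end: one middle ledge, two corner feet.
- empty_tray_card (a point): middle of the card on the +x end of the empty tray, 62 mm from its centre along its x axis and 38 mm above its underside
- loaded_tray: Same grey tray, 250 g, standing on the table with the jar in it. Origin: centre of its underside; x along its length toward its card end, z up; rim 50 mm up, ledges 44 mm up. The other tray, centred on it and turned 180 degrees, stands with its feet on the ledges, its centre 69 mm above this origin, with 5 mm play each way; set the same way round it sinks onto the jar.
- sample_jar_centre (a point): centre (half-way up) of the small white jar with a dark cap, 36 mm across and 28 mm high, that stands on the floor (3 mm thick) of the loaded tray
Things that resemble listed ones, but are neither listed nor needed, are in the scene too. Leave any turquoise or yellow look-alike of the part that bears sample_jar_centre alone.

How it is judged:
At the end, for the whole second after the job is handed in: The empty tray stands level (4 degrees) on the loaded tray's ledges, centre 64 to 74 mm above its underside, within 12 mm each way and 11 degrees of parallel, card end over the end without a card; the loaded tray stands flat on the table, the jar upright on its floor (z of empty_tray_centre in the frame of loaded_tray between 0.064 and 0.074 m and x of empty_tray_centre in the frame of loaded_tray between -0.012 and 0.012 m and y of empty_tray_centre in the frame of loaded_tray between -0.012 and 0.012 m and x of empty_tray_card in the frame of loaded_tray below -0.04 m and angle between the x axis of empty_tray_centre and the x axis of loaded_tray, either way round below 0.2 rad and angle between empty_tray_centre's own z axis and vertical below 0.07 rad and angle between loaded_tray's own z axis and vertical below 0.05 rad and height (world z) of loaded_tray below 0.006 m and horizontal distance between sample_jar_centre and loaded_tray below 0.03 m and z of sample_jar_centre in the frame of loaded_tray below 0.022 m and angle between sample_jar_centre's own z axis and vertical below 0.15 rad); the robot touches nothing.
It also fails if it takes over 43 s, if anything falls off the work surface, if the arm or the gripper's body presses on something with over 40 N, if the wrist force passes 120 N, or if a joint passes its speed limit or range.

ROBOT

A 6-joint arm with a two-finger parallel gripper is mounted at the origin on a cart in front of the work surface, level with it; the furniture and walls round the work are solid. World frame = base frame: x ahead of the robot, y to its left, z up, the work surface at z = 0. Lengths are in m, angles in rad, forces in N, time in s.
With the tool pointing down it reaches from about 0.275 to 1 m from the base axis. Payload 8.4 kg.
Tool frame: the origin (TCP) lies on the front face of the gripper's body, between the roots of the fingers; the fingertips stand 73 mm ahead of it and the grasp point (between the pads) lies 54 mm ahead of it (arm.hold_point_z is the distance from the TCP to the grasp point, in m); z points along the fingers, y is the line along which they close (so a half turn about z gives the same grasp; the last joint's range is limited). The gripper opens to 85 mm and grips with 20 to 120 N. Pads are 22 mm wide; open, the fingers measure 114 mm over their backs; the gripper's body (76 mm by 85 mm) begins 54 mm behind the grasp point. The pads swing forward as they close: fully open they stand 13 mm farther back than shut.
Start: joints at [-1.144, 0.353, 1.633, -0, 1.155, -0.002], TCP at [0.26, -0.568, 0.304] pointing down, gripper open.
Joint ranges: [-2.63, 2.63], [-0.92, 2.1], [0.06, 2.66], [-1.3, 4.44], [0, 2.69], [-3.02, 3.02]. Speed limits (rad/s): [2.22, 2.22, 2.79, 3.14, 3.14, 3.14].

INTERFACE

Orientations are given as a rotation vector (axis times angle).
In Python, from cell import arm gives the robot as it stands.
- The arm moves only by the tool jog_arm, never from a script. Its argument "targets" is a list of rows, each an object with "translation": the shift along the tool's x, y, z in cm, a list of three; "dr": the turn, a rotation vector about the tool's x, y, z in degrees, a list of three. A call has 1 to 5 rows; each row shifts and turns the commanded pose from where the row before left it, along the tool's axes as they then stand; what a row does not reach is not made up. A row lasts 1/10 s, in which the tool goes at most 50 mm and 8.59 degrees, less where a joint would pass 70% of its speed; a pose out of reach is approached as far as the arm can. A call is refused whole if a number of a shift passes 5 or a number of a turn 8.59, either way. A call with a gripper value outside its range is refused whole. "grip" is the closure, from -1 (fully open) to 1 (shut), set as the call begins (left out, the last holds). The fingers move at their own pace and stop on an object; "grip_force" is the grip in N (left out, the last holds). Time passes only in rows, so rows that do not move let the fingers close. It gives the time, the measured TCP pose, the force, the opening and the grip force at its end, in the units of the state.
- arm.get_state(): the state, without advancing time (a new reading comes with each control period).
- arm.grab_frame(name): name is "scene" or "top"; returns a dict with "image" (420x560x3 uint8, blue, green, red), "intrinsics" (3x3 intrinsics, pixels), "k1" (the pictures are not rectified: a ray, as slopes to the right and down, at radius r is drawn at 1 + k1 r^2 times it, then the intrinsics apply), "R" (3x3) and "t" (3): a world point X has camera coordinates R X + t. Camera axes: x right, y down, z forward; pixel columns grow to the right and rows downward; lengths in m; the calibration is good to about 2 mm. A picture is of the moment at which its call begins. There is no depth.
- arm.sign_off(): hands the job in; it is judged then, once.
Trained networks look in a picture, given as the dict that the camera call returned (one of the last four; its "shot" number tells which), for a name from the list of things; names that differ only in an ending like _2 or _b are one class to them, and where a whole thing is asked for, a point or a joint stands for the part that bears it (a point fixed in the world has none). Each returns a list of dicts, best first, with "p" (0 to 1); they miss things now and then, are a little off and sometimes report something else, mostly with a low value. They report only what shows in the picture. A call takes as long as a camera call. They do not tell look-alikes from the thing itself.
- arm.spot_in(query, picture): "bbox" ([left, top, right, bottom] in pixels, round what is visible of it).
- arm.regions_of(query, picture): "pixels" (420x560 bool, what is visible of it) and "bbox" ([left, top, right, bottom] in pixels, round what is visible of it).
The state is a dict: "t": time; "joints": joint angles; "joint_vel": joint speeds; "effort": joint torques, N m; "tcp_pos": TCP position; "ee_rot": TCP orientation; "force": force on the tool from outside, world axes, zero at the start; "torque": the same for the moment, N m; "grip_width": finger opening in m; "grip_force": force on a finger pad.
Only numpy, scipy, OpenCV 4.12 (cv2) and the standard library are available. Lean on these libraries where they do the work, as an engineer would, in place of code of your own. Each camera call takes 0.05 s, during which the arm holds its last target. There are 200 camera calls.

## Working session

There is one attempt and no reset: what is moved stays moved. The work goes in short steps, Python scripts to look and compute and a tool call to move; the robot and the scene stay as the last step left them, time stands still between calls to the robot, and variables do not carry over. Pictures are saved under pics/ and viewed, at most 10 in all, crops included, and the job is handed in when it is done.

Besides the shell and the picture viewer there is one more tool, called after "Emit:" by a JSON object that holds its "fn" and its "kwargs", one argument or row to a line. jog_arm: Moves the arm, as the interface text tells. Its arguments: {"type":"object","properties":{"targets":{"type":"array"},"grip":{"type":"number"},"grip_force":{"type":"number"}},"required":["targets"]}

```bash
mkdir -p pics; cat > h.py <<'E'
import numpy as np, cv2
from cell import arm
from scipy.spatial.transform import Rotation as Ro
def ray(f,u,v):
    K=f["intrinsics"];d=np.array([f["k1"],0,0,0,0.])
    # k1 r^2 model = opencv
    p=cv2.undistortPoints(np.array([[[u,v]]],float),K,d)[0,0]
    R=np.array(f["R"]);t=np.array(f["t"])
    return -R.T@t, R.T@np.array([p[0],p[1],1])
def at(f,u,v,z):
    c,d=ray(f,u,v); return c+d*(z-c[2])/d[2]
def px(f,X):
    return cv2.projectPoints(np.array(X,float).reshape(-1,3),cv2.Rodrigues(np.array(f["R"]))[0],np.array(f["t"]),f["intrinsics"],np.array([f["k1"],0,0,0,0.]))[0][:,0]
E
python3 - <<'E'
from h import *
s=arm.get_state();print(s["t"],s["tcp_pos"],s["ee_rot"])
for n in("scene","top"):
    f=arm.grab_frame(n);cv2.imwrite(f"pics/{n}0.png",cv2.resize(f["image"],(784,588)))
    print(n,-np.array(f["R"]).T@f["t"])
    for q in("empty_tray_centre","empty_tray_card","loaded_tray","sample_jar_centre"):
        for d in arm.spot_in(q,f): print(q,d["p"],np.round(d["bbox"]))
E
```

```text
0.0 [ 0.25969664 -0.56805564  0.30312461] [-3.06827511e+00 -6.68052970e-01  4.71708077e-04]
scene [0.07106707 1.08781343 0.78578211]
empty_tray_centre 0.84 [337. 162. 380. 189.]
empty_tray_card 0.62 [335. 162. 379. 187.]
loaded_tray 0.78 [298. 183. 337. 215.]
sample_jar_centre 0.7 [320. 180. 332. 188.]
sample_jar_centre 0.52 [280. 309. 297. 329.]
top [0.42598217 0.15790639 1.31441382]
empty_tray_centre 0.61 [379. 207. 413. 261.]
loaded_tray 0.79 [291. 193. 336. 244.]
sample_jar_centre 0.66 [351. 126. 364. 137.]
sample_jar_centre 0.62 [311. 216. 322. 229.]
sample_jar_centre 0.59 [354. 197. 368. 217.]
sample_jar_centre 0.54 [142. 270. 157. 286.]
```

View pics/top0.png

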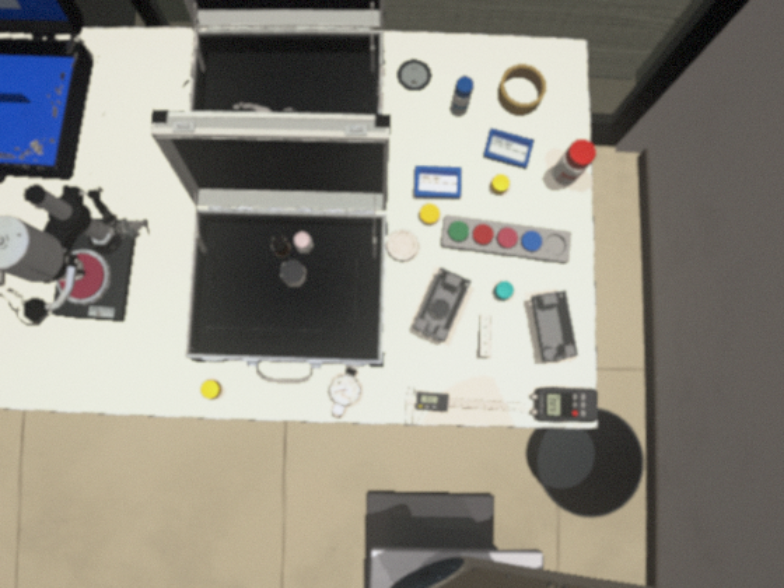

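View pics/scene0.png

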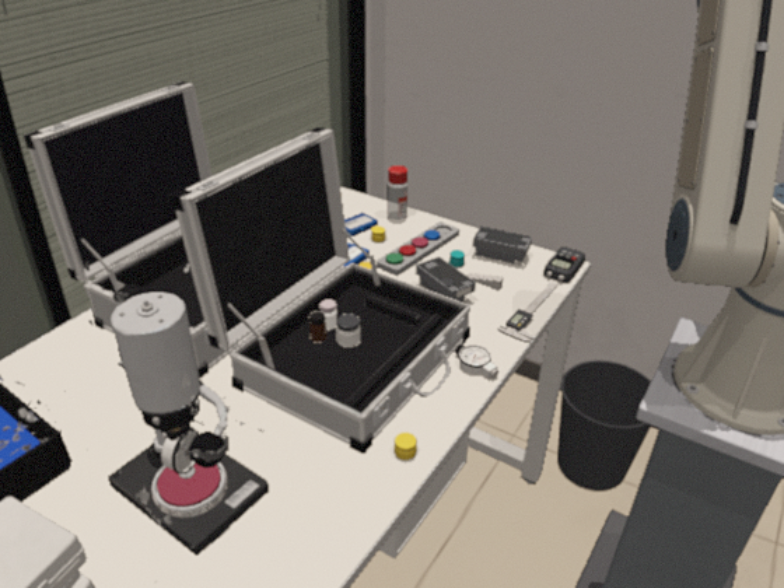

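The top view shows the loaded tray at about (440,305) with the dark jar cap in it, and the empty tray at about (552,327). Both are in the 784 px scale. Next I zoom in to find the card ends.

```bash
python3 - <<'E'
from h import *
f=arm.grab_frame("top");im=f["image"]
g=arm.grab_frame("scene")
a=cv2.resize(im[180:275,280:430],(790,500),interpolation=cv2.INTER_CUBIC)
cv2.imwrite("pics/a.png",a)
cv2.imwrite("pics/b.png",cv2.resize(g["image"][150:225,285:395],(790,539),interpolation=cv2.INTER_CUBIC))
np.save("f.npy",f,allow_pickle=True)
for q in("empty_tray_centre","loaded_tray","sample_jar_centre"):
    for d in arm.regions_of(q,f):
        m=d["pixels"].astype(np.uint8)
        c=max(cv2.findContours(m,0,2)[0],key=cv2.contourArea)[:,0]
        z=.05 if "tray" in q else .028
        P=np.array([at(f,u,v,z)[:2] for u,v in c],np.float32)*1000
        r=cv2.minAreaRect(P);print(q,d["p"],d["bbox"],r, "meanpx",c.mean(0))
E
```

```text
empty_tray_centre 0.64 [380.2, 207.1, 412.4, 256.8] ((568.6837158203125, -169.76141357421875), (124.30363464355469, 69.55885314941406), 9.740883827209473) meanpx [395.37254902 231.60784314]
loaded_tray 0.63 [295.7, 193.2, 335.9, 244.9] ((602.4110717773438, 40.61866760253906), (64.18498229980469, 126.12954711914062), 67.36676788330078) meanpx [315.12871287 217.71287129]
sample_jar_centre 0.66 [145.0, 271.6, 159.5, 283.9] ((434.5665588378906, 460.9709777832031), (30.882875442504883, 34.22460174560547), 2.0789990425109863) meanpx [149.11111111 278.33333333]
sample_jar_centre 0.64 [351.3, 123.9, 364.2, 135.8] ((845.1756591796875, -71.64634704589844), (35.59962463378906, 40.34162521362305), 89.56163787841797) meanpx [355.92 131.08]
sample_jar_centre 0.61 [309.4, 215.2, 319.8, 226.7] ((598.1752319335938, 42.256343841552734), (31.849958419799805, 28.944517135620117), 0.9637152552604675) meanpx [312.47058824 218.88235294]
```

View pics/a.png

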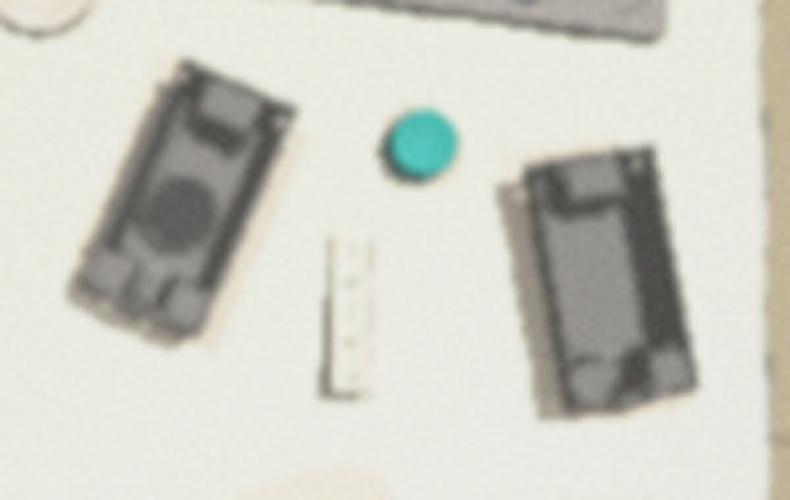

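View pics/b.png

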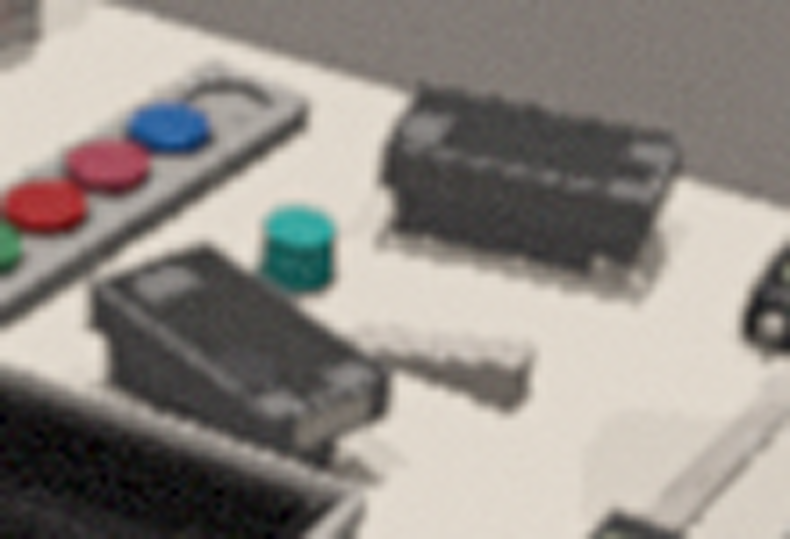

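Both trays have their card end toward the robot: two corner ledges at the near end, the middle ledge at the far end, and the loaded tray's card visible. I now fit the poses with a hull model.

```bash
cat > fit.py <<'E'
from h import *
from scipy.optimize import minimize
def hull(f,x,y,a,zb,S=4):
    P=[[sx*l,sy*w,z] for l,w,z in((.062,.032,.05),(.062,.032,.026),(.053,.023,0)) for sx in(1,-1) for sy in(1,-1)]
    P=np.array(P)@Ro.from_euler("z",a).as_matrix().T+[x,y,zb]
    h=cv2.convexHull((px(f,P)).astype(np.float32))
    m=np.zeros((420*S,560*S),np.uint8)
    cv2.fillConvexPoly(m,np.round(((h+.5)*S-.5)*16).astype(np.int32),1,shift=4); return m
def fit(views,p0,zb=0,S=4):
    def cost(p):
        c=0
        for f,m in views:
            h=hull(f,p[0],p[1],p[2],zb); M=cv2.resize(m,None,fx=S,fy=S,interpolation=cv2.INTER_NEAREST)
            c+=1-(h&M).sum()/(h|M).sum()
        return c/len(views)
    p0=np.array(p0)
    r=minimize(cost,p0,method="Nelder-Mead",options=dict(initial_simplex=np.vstack([p0]+[p0+d for d in np.diag([.008,.008,.1])]),xatol=2e-4,fatol=1e-4,maxiter=120))
    return r.x,r.fun
E
python3 - <<'E'
from fit import *
F=[arm.grab_frame(n) for n in("top","scene")]
for q,p0 in(("empty_tray_centre",[.568,-.173,np.radians(-170.3)]),("loaded_tray",[.602,.039,np.radians(157.4)])):
    V=[]
    for f in F:
        R=[d for d in arm.regions_of(q,f)]
        u=px(f,[p0[0],p0[1],.03])[0]
        R=[d for d in R if d["bbox"][0]<u[0]<d["bbox"][2] and d["bbox"][1]<u[1]<d["bbox"][3]]
        if R: V.append((f,R[0]["pixels"].astype(np.uint8)))
    for v in [V]+[[w] for w in V]:
        p,c=fit(v,p0);print(q,len(v),np.round(p[:2],4),np.degrees(p[2]).round(1),c.round(3))
for u,v in((275,165),(275,255)):
    print([at(F[0],u,v,z).round(3) for z in(.0,.08)])
# case rim height: scene corners
for u,v in((468,300),(370,440),(365,425)): print([at(F[1],u/1.4,v/1.4,z).round(3) for z in(.0,.08,.1)])
print(arm.hold_point_z)
E
```

```text
empty_tray_centre 2 [ 0.5703 -0.1726] -168.9 0.082
empty_tray_centre 1 [ 0.5705 -0.1726] -169.1 0.062
empty_tray_centre 1 [ 0.5701 -0.1693] -170.5 0.098
loaded_tray 2 [0.6029 0.0393] 156.5 0.228
loaded_tray 1 [0.6027 0.0393] 157.2 0.194
loaded_tray 1 [0.6066 0.038 ] 154.8 0.254
[array([0.75 , 0.147, 0.   ]), array([0.73 , 0.148, 0.08 ])]
[array([0.506, 0.14 , 0.   ]), array([0.501, 0.141, 0.08 ])]
[array([0.546, 0.038, 0.   ]), array([0.498, 0.145, 0.08 ]), array([0.486, 0.172, 0.1  ])]
[array([0.494, 0.477, 0.   ]), array([0.451, 0.539, 0.08 ]), array([0.44 , 0.555, 0.1  ])]
[array([0.52 , 0.454, 0.   ]), array([0.474, 0.519, 0.08 ]), array([0.463, 0.535, 0.1  ])]
0.0539
```

Emit:
{"fn": "jog_arm", "kwargs": {
  "targets": [
    {"translation":[0,0,0],"dr":[0,0,6.9]},
    {"translation":[0,0,0],"dr":[0,0,6.9]},
    {"translation":[3.4,-3.0,0],"dr":[0,0,0]},
    {"translation":[3.4,-3.0,0],"dr":[0,0,0]},
    {"translation":[3.4,-3.0,0],"dr":[0,0,0]}
  ],
  "grip": -1
}}

```text
t: 1.55
tcp_pos: [0.3437, -0.4599, 0.3038]
ee_rot: [3.128, 0.293, 0.0]
force: [1.0, 0.4, -0.1]
grip_width: 0.0853
grip_force: 0.0
```

Emit:
{"fn": "jog_arm", "kwargs": {
  "targets": [
    {"translation":[3.4,-3.0,0],"dr":[0,0,0]},
    {"translation":[3.4,-3.0,0],"dr":[0,0,0]},
    {"translation":[3.4,-3.0,0],"dr":[0,0,0]},
    {"translation":[3.4,-3.0,0],"dr":[0,0,0]},
    {"translation":[3.4,-3.0,0],"dr":[0,0,0]}
  ]
}}

```text
t: 2.05
tcp_pos: [0.4832, -0.2802, 0.3041]
ee_rot: [3.127, 0.295, 0.001]
force: [0.7, -1.0, -0.4]
grip_width: 0.0855
grip_force: 0.0
```

Emit:
{"fn": "jog_arm", "kwargs": {
  "targets": [
    {"translation":[3.4,-3.0,0],"dr":[0,0,0]},
    {"translation":[3.4,-3.0,0],"dr":[0,0,0]},
    {"translation":[0,0,0],"dr":[0,0,0]}
  ]
}}

```text
t: 2.35
tcp_pos: [0.5406, -0.2064, 0.304]
ee_rot: [-3.126, -0.301, -0.003]
force: [-0.1, 0.1, 0.7]
grip_width: 0.0854
grip_force: 0.0
```

```bash
cat >> h.py <<'E'
def go(x,y,z,thy):
    s=arm.get_state();R=Ro.from_rotvec(s["ee_rot"]);p=np.array(s["tcp_pos"])
    t=np.radians(thy);Y=np.array([np.cos(t),np.sin(t),0]);Z=np.array([0,0,-1.]);G=Ro.from_matrix(np.c_[np.cross(Y,Z),Y,Z])
    print("t",s["t"],"pos",p.round(4),"q",np.round(s["joints"],2),"F",np.round(s["force"],1),"w",s["grip_width"],s["grip_force"])
    d=np.array([x,y,z])-p
    print("shift cm now-axes",(100*R.inv().apply(d)).round(2),"goal-axes",(100*G.inv().apply(d)).round(2),"dr deg",np.degrees((R.inv()*G).as_rotvec()).round(2))
E
python3 -c "
from h import *
go(.5703,-.172,.087,-79.2)"
```

```text
t 2.35 pos [ 0.5406 -0.2064  0.304 ] q [-0.37  0.28  1.74  0.    1.12  1.01] F [-0.1  0.1  0.7] w 0.08543689477564531 0.0
shift cm now-axes [ 3.53 -2.79 21.71] goal-axes [ 3.56 -2.82 21.7 ] dr deg [-0.04 -0.11  0.19]
```

Emit:
{"fn": "jog_arm", "kwargs": {
  "targets": [
    {"translation":[3.55,-2.8,0],"dr":[0,0,0]},
    {"translation":[0,0,4],"dr":[0,0,0]},
    {"translation":[0,0,4],"dr":[0,0,0]},
    {"translation":[0,0,3.5],"dr":[0,0,0]},
    {"translation":[0,0,0],"dr":[0,0,0]}
  ]
}}

```text
t: 2.85
tcp_pos: [0.5645, -0.1755, 0.1845]
ee_rot: [-3.125, -0.294, 0.012]
force: [-0.4, 0.2, -0.3]
grip_width: 0.0857
grip_force: 0.0
```

```bash
python3 - <<'E'
from h import *
go(.5703,-.172,.087,-79.2)
for n,s in(("top",(slice(170,280),slice(330,470))),("scene",(slice(110,215),slice(305,445)))):
    f=arm.grab_frame(n)
    cv2.imwrite(f"pics/c_{n}.png",cv2.resize(f["image"][s],None,fx=5,fy=5,interpolation=cv2.INTER_CUBIC))
a,b=[cv2.imread(f"pics/c_{n}.png") for n in("top","scene")]
cv2.imwrite("pics/c.png",cv2.resize(np.hstack([cv2.resize(a,(700,525)),b]),(800,300)))
E
```

```text
t 2.85 pos [ 0.5645 -0.1755  0.1845] q [-0.3   0.44  1.8  -0.    0.91  1.08] F [-0.4  0.2 -0.3] w 0.08565521148919451 0.0
shift cm now-axes [ 0.7  -0.2   9.75] goal-axes [ 0.63 -0.24  9.75] dr deg [-0.22  0.42 -0.03]
```

View pics/c_scene.png

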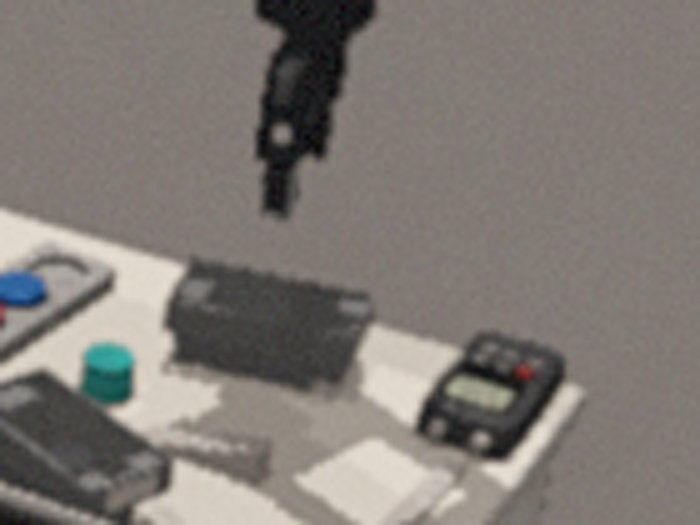

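The gripper at crop (275,180) is above the tray at (270,320), as planned. I correct the offset, let it settle and then descend.

Emit:
{"fn": "jog_arm", "kwargs": {
  "targets": [
    {"translation":[0,0,1],"dr":[0,0,0]},
    {"translation":[0,0,0],"dr":[0,0,0]},
    {"translation":[0,0,0],"dr":[0,0,0]}
  ]
}}

```text
t: 3.25
tcp_pos: [0.5678, -0.1763, 0.1799]
ee_rot: [3.127, 0.295, 0.002]
force: [0.8, -0.2, 0.2]
grip_width: 0.0856
grip_force: 0.0
```

```bash
python3 -c "
from h import *
go(.5703,-.172,.087,-79.2)"
```

```text
t 3.25 pos [ 0.5678 -0.1763  0.1799] q [-0.3   0.45  1.8  -0.    0.89  1.08] F [ 0.8 -0.2  0.2] w 0.08557102014876239 0.0
shift cm now-axes [ 0.31 -0.38  9.29] goal-axes [ 0.32 -0.38  9.29] dr deg [ 0.04 -0.07 -0.04]
```

Emit:
{"fn": "jog_arm", "kwargs": {
  "targets": [
    {"translation":[0.3,-0.4,0],"dr":[0,0,0]},
    {"translation":[0,0,3.1],"dr":[0,0,0]},
    {"translation":[0,0,3.1],"dr":[0,0,0]},
    {"translation":[0,0,3.1],"dr":[0,0,0]},
    {"translation":[0,0,0],"dr":[0,0,0]}
  ]
}}

```text
t: 3.75
tcp_pos: [0.5677, -0.1706, 0.0829]
ee_rot: [-3.125, -0.295, 0.008]
force: [-0.1, -0.3, 0.5]
grip_width: 0.0856
grip_force: 0.0
```

Emit:
{"fn": "jog_arm", "kwargs": {
  "targets": [
    {"translation":[0,0,0],"dr":[0,0,0]},
    {"translation":[0,0,0],"dr":[0,0,0]}
  ]
}}

```text
t: 3.95
tcp_pos: [0.5708, -0.1718, 0.0877]
ee_rot: [3.127, 0.295, 0.004]
force: [-0.3, -0.4, 0.7]
grip_width: 0.0855
grip_force: 0.0
```

```bash
python3 -c "
from h import *
go(.5703,-.172,.087,-79.2)"
```

```text
t 3.95 pos [ 0.5708 -0.1718  0.0877] q [-0.29  0.58  1.84  0.    0.72  1.09] F [-0.3 -0.4  0.7] w 0.08551417227613277 0.0
shift cm now-axes [-0.05  0.01  0.07] goal-axes [-0.05  0.01  0.07] dr deg [ 0.07 -0.13 -0.03]
```

Emit:
{"fn": "jog_arm", "kwargs": {
  "targets": [
    {"translation":[0,0,0],"dr":[0,0,0]},
    {"translation":[0,0,0],"dr":[0,0,0]},
    {"translation":[0,0,0],"dr":[0,0,0]},
    {"translation":[0,0,0],"dr":[0,0,0]},
    {"translation":[0,0,0],"dr":[0,0,0]}
  ],
  "grip": 1,
  "grip_force": 40
}}

```text
t: 4.45
tcp_pos: [0.5705, -0.1717, 0.0876]
ee_rot: [3.127, 0.295, 0.004]
force: [-2.9, 1.5, 8.5]
grip_width: 0.0634
grip_force: 43.6
```

Emit:
{"fn": "jog_arm", "kwargs": {
  "targets": [
    {"translation":[0,0,0],"dr":[0,0,0]},
    {"translation":[0,0,-0.5],"dr":[0,0,0]},
    {"translation":[0,0,-0.5],"dr":[0,0,0]},
    {"translation":[0,0,-1],"dr":[0,0,0]},
    {"translation":[0,0,-1],"dr":[0,0,0]}
  ]
}}

```text
t: 4.95
tcp_pos: [0.5697, -0.1716, 0.1168]
ee_rot: [3.128, 0.295, 0.0]
force: [-0.5, -0.4, -0.6]
grip_width: 0.0633
grip_force: 44.4
```

Emit:
{"fn": "jog_arm", "kwargs": {
  "targets": [
    {"translation":[0,0,-3],"dr":[0,0,0]},
    {"translation":[0,0,-4],"dr":[0,0,0]},
    {"translation":[0,0,-3],"dr":[0,0,-4]},
    {"translation":[0,0,0],"dr":[0,0,-7.1]},
    {"translation":[0,0,0],"dr":[0,0,-7.5]}
  ]
}}

```text
t: 5.45
tcp_pos: [0.5703, -0.1718, 0.2183]
ee_rot: [3.035, 0.803, 0.004]
force: [0.4, 0.4, -2.2]
grip_width: 0.0637
grip_force: 44.4
```

Emit:
{"fn": "jog_arm", "kwargs": {
  "targets": [
    {"translation":[0,0,0],"dr":[0,0,-7.5]},
    {"translation":[0,0,0],"dr":[0,0,-7.5]},
    {"translation":[0,0,0],"dr":[0,0,-7.5]},
    {"translation":[0,0,0],"dr":[0,0,-7.5]},
    {"translation":[0,0,0],"dr":[0,0,-7.5]}
  ]
}}

```text
t: 5.95
tcp_pos: [0.5696, -0.1716, 0.2167]
ee_rot: [2.617, 1.738, 0.001]
force: [0.4, -0.1, -1.0]
grip_width: 0.0631
grip_force: 44.4
```

Emit:
{"fn": "jog_arm", "kwargs": {
  "targets": [
    {"translation":[0,0,0],"dr":[0,0,-7.5]},
    {"translation":[0,0,0],"dr":[0,0,-7.5]},
    {"translation":[0,0,0],"dr":[0,0,-7.5]},
    {"translation":[0,0,0],"dr":[0,0,-7.5]},
    {"translation":[0,0,0],"dr":[0,0,-7.5]}
  ]
}}

```text
t: 6.45
tcp_pos: [0.5696, -0.1716, 0.2167]
ee_rot: [1.919, 2.487, 0.0]
force: [-1.0, 0.8, -0.5]
grip_width: 0.0634
grip_force: 44.4
```

Emit:
{"fn": "jog_arm", "kwargs": {
  "targets": [
    {"translation":[0,0,0],"dr":[0,0,-7.5]},
    {"translation":[0,0,0],"dr":[0,0,-7.5]},
    {"translation":[0,0,0],"dr":[0,0,-7.5]},
    {"translation":[0,0,0],"dr":[0,0,0]},
    {"translation":[0,0,0],"dr":[0,0,0]}
  ]
}}

```text
t: 6.95
tcp_pos: [0.5697, -0.1716, 0.2164]
ee_rot: [1.41, 2.807, 0.0]
force: [0.1, 0.3, -1.3]
grip_width: 0.063
grip_force: 44.4
```

```bash
python3 -c "
from h import *
go(.603,.039,.22,66.9)"
```

```text
t 6.95 pos [ 0.5697 -0.1716  0.2164] q [-0.3   0.4   1.78  0.    0.96 -0.93] F [ 0.1  0.3 -1.3] w 0.06303361877432728 44.40233588218689
shift cm now-axes [14.91 15.24 -0.36] goal-axes [ 5.2  20.68 -0.36] dr deg [ 1.000e-02  2.000e-02 -3.025e+01]
```

Emit:
{"fn": "jog_arm", "kwargs": {
  "targets": [
    {"translation":[0,0,0],"dr":[0,0,-7.5]},
    {"translation":[0,0,0],"dr":[0,0,-7.5]},
    {"translation":[0,0,0],"dr":[0,0,-7.5]},
    {"translation":[0,0,0],"dr":[0,0,-7.7]},
    {"translation":[0,0,0],"dr":[0,0,0]}
  ]
}}

```text
t: 7.45
tcp_pos: [0.5697, -0.1715, 0.2161]
ee_rot: [0.626, 3.079, -0.0]
force: [-0.3, -0.2, -0.9]
grip_width: 0.0636
grip_force: 44.4
```

Emit:
{"fn": "jog_arm", "kwargs": {
  "targets": [
    {"translation":[0.5,2.0,0],"dr":[0,0,0]},
    {"translation":[1.0,4.2,0],"dr":[0,0,0]},
    {"translation":[1.1,4.2,0],"dr":[0,0,0]},
    {"translation":[1.1,4.2,0],"dr":[0,0,0]},
    {"translation":[1.0,4.1,0],"dr":[0,0,0]}
  ]
}}

```text
t: 7.95
tcp_pos: [0.5993, 0.0207, 0.2161]
ee_rot: [0.635, 3.076, 0.0]
force: [0.4, 0.1, -0.9]
grip_width: 0.0635
grip_force: 44.4
```

Emit:
{"fn": "jog_arm", "kwargs": {
  "targets": [
    {"translation":[0.5,2.0,0],"dr":[0,0,0]},
    {"translation":[0,0,0],"dr":[0,0,0]},
    {"translation":[0,0,0],"dr":[0,0,0]},
    {"translation":[0,0,0],"dr":[0,0,0]}
  ]
}}

```text
t: 8.35
tcp_pos: [0.6022, 0.0384, 0.2159]
ee_rot: [-0.629, -3.078, 0.001]
force: [1.0, -0.2, -1.2]
grip_width: 0.0634
grip_force: 44.5
```

```bash
python3 - <<'E'
from fit import *
go(.603,.039,.135,66.9)
f=arm.grab_frame("scene");g=arm.grab_frame("top")
cv2.imwrite("pics/d.png",cv2.resize(f["image"][110:230,250:410],(800,600),interpolation=cv2.INTER_CUBIC))
for h in(f,g):
  for d in arm.regions_of("empty_tray_centre",h)+arm.regions_of("loaded_tray",h): print(d["p"],d["bbox"])
E
```

```text
t 8.35 pos [0.6022 0.0384 0.2159] q [ 0.06  0.41  1.76 -0.    0.97 -1.11] F [ 1.  -0.2 -1.2] w 0.06336532977944095 44.482483863830566
shift cm now-axes [-0.05  0.09  8.09] goal-axes [-0.05  0.09  8.09] dr deg [-0.02 -0.01  0.  ]
0.83 [301.8, 149.5, 343.7, 183.0]
0.71 [296.2, 182.8, 340.5, 217.9]
0.58 [301.1, 217.6, 332.3, 232.6]
```

View pics/d.png

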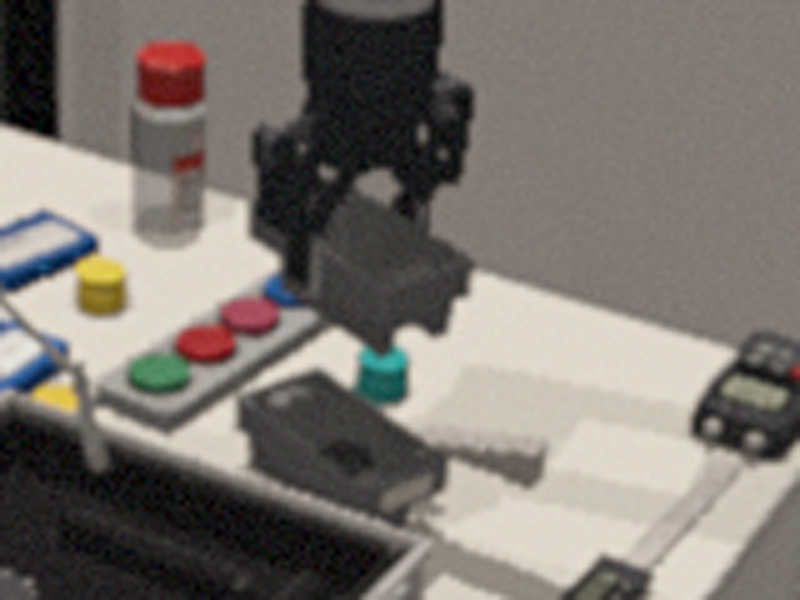

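The held tray at crop (385,280) is parallel to the loaded tray at (340,440). Its cardless end with two feet is over the loaded tray's card end, which is correct. I check the relative offset from the scene view.

```bash
python3 - <<'E'
from fit import *
f=arm.grab_frame("scene")
for q,p0,zb in(("empty_tray_centre",[.603,.039,np.radians(-23.1)],.129),("loaded_tray",[.603,.039,np.radians(156.9)],0)):
    best=sorted(arm.regions_of(q,f),key=lambda d:np.hypot(*(np.array(d["bbox"]).reshape(2,2).mean(0)-px(f,[p0[0],p0[1],zb+.025])[0])))[0]
    m=best["pixels"].astype(np.uint8)
    c=cv2.findContours(m,0,2)[0];m2=cv2.fillConvexPoly(np.zeros_like(m),cv2.convexHull(np.vstack(c)),1)
    for M in(m,m2):
        p,c=fit([(f,M)],p0,zb);print(q,p[:2].round(4),np.degrees(p[2]).round(1),c.round(3))
E
```

```text
empty_tray_centre [0.6019 0.0374] -29.7 0.364
empty_tray_centre [0.6012 0.0382] -30.0 0.17
loaded_tray [0.6068 0.0381] 157.2 0.172
loaded_tray [0.6075 0.0376] 157.7 0.1
```

Emit:
{"fn": "jog_arm", "kwargs": {
  "targets": [
    {"translation":[0.1,0.15,2],"dr":[0,0,0]},
    {"translation":[0.1,0.05,2.5],"dr":[0,0,0]},
    {"translation":[0,0,2],"dr":[0,0,0]},
    {"translation":[0,0,0],"dr":[0,0,0]},
    {"translation":[0,0,0],"dr":[0,0,0]}
  ]
}}

```text
t: 9.3
tcp_pos: [0.6014, 0.0419, 0.1511]
ee_rot: [-0.624, -3.078, 0.0]
force: [0.2, 0.2, -0.6]
grip_width: 0.0633
grip_force: 44.4
```

```bash
python3 - <<'E'
from h import *
go(.6045,.039,.1325,67.1)
f=arm.grab_frame("scene")
cv2.imwrite("pics/e.png",cv2.resize(f["image"][140:224,274:386],(800,600),interpolation=cv2.INTER_CUBIC))
E
```

```text
t 9.3 pos [0.6014 0.0419 0.1511] q [ 0.07  0.5   1.8  -0.    0.85 -1.1 ] F [ 0.2  0.2 -0.6] w 0.0632556260851036 44.44974482059479
shift cm now-axes [-0.4  -0.15  1.86] goal-axes [-0.4  -0.15  1.86] dr deg [-0.01 -0.03 -0.03]
```

View pics/e.png

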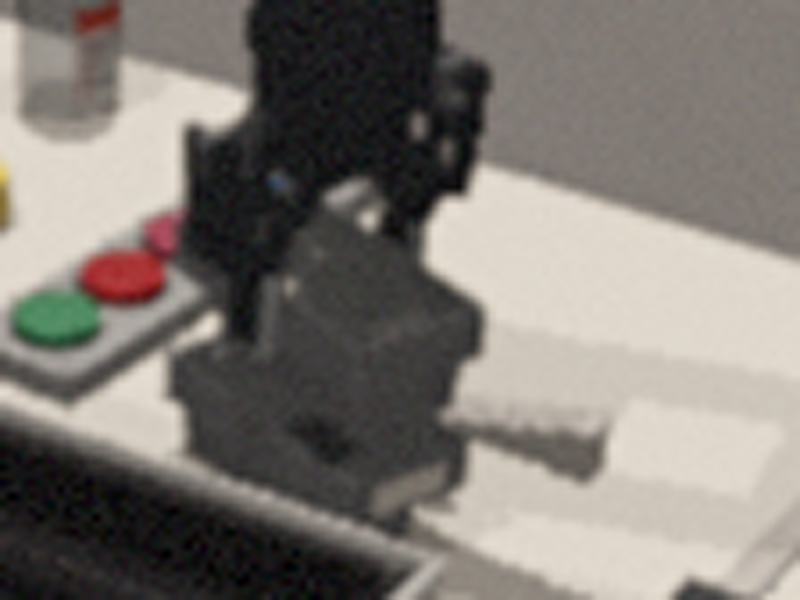

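The held tray is just above the loaded tray. Rim corners show at about (480,312) and (365,350) for the upper tray, and about (467,435), (375,495) and (172,365) for the lower one. I compare these with the predictions.

```bash
python3 - <<'E'
from h import *
f=arm.grab_frame("scene")
def C(x,y,a,z):
    P=np.array([[sx*.062,sy*.032,z] for sx,sy in((1,1),(1,-1),(-1,1),(-1,-1))])@Ro.from_euler("z",np.radians(a)).as_matrix().T+[x,y,0]
    return ((px(f,P)-[274,140]+.5)*7.143).round().astype(int).tolist()
print("order: card-end(robot side) +y'..., lower a=157")
for x,y in((.603,.039),(.607,.038)): print("lower rim",C(x,y,157,.05),"skirt bottom",C(x,y,157,.026))
print("upper rim",C(.6014,.0419,157,.1511-.0877+.05)); print("skirt bot",C(.6014,.0419,157,.1511-.0877+.026))
E
```

```text
order: card-end(robot side) +y'..., lower a=157
lower rim [[477, 437], [353, 485], [289, 304], [168, 346]] skirt bottom [[472, 486], [349, 535], [286, 352], [166, 395]]
lower rim [[469, 432], [345, 481], [282, 300], [161, 342]] skirt bottom [[465, 482], [341, 531], [279, 348], [159, 391]]
upper rim [[491, 305], [363, 352], [297, 177], [173, 217]]
skirt bot [[486, 358], [359, 405], [294, 227], [171, 268]]
```

Emit:
{"fn": "jog_arm", "kwargs": {
  "targets": [
    {"translation":[-0.35,-0.15,0],"dr":[0,0,0]},
    {"translation":[0,0,0.6],"dr":[0,0,0]},
    {"translation":[0,0,0.5],"dr":[0,0,0]},
    {"translation":[0,0,0],"dr":[0,0,0]},
    {"translation":[0,0,0],"dr":[0,0,0]}
  ]
}}

```text
t: 9.9
tcp_pos: [0.6038, 0.0392, 0.1396]
ee_rot: [-0.624, -3.078, 0.0]
force: [-0.5, 0.0, -0.2]
grip_width: 0.0637
grip_force: 44.5
```

Emit:
{"fn": "jog_arm", "kwargs": {
  "targets": [
    {"translation":[0,0,0.2],"dr":[0,0,0]},
    {"translation":[0,0,0.2],"dr":[0,0,0]},
    {"translation":[0,0,0.2],"dr":[0,0,0]},
    {"translation":[0,0,0],"dr":[0,0,0]},
    {"translation":[0,0,0],"dr":[0,0,0]}
  ]
}}

```text
t: 10.4
tcp_pos: [0.604, 0.0392, 0.1338]
ee_rot: [-0.624, -3.079, 0.0]
force: [-0.4, -0.8, -1.4]
grip_width: 0.0634
grip_force: 44.5
```

Emit:
{"fn": "jog_arm", "kwargs": {
  "targets": [
    {"translation":[0,0,0.1],"dr":[0,0,0]},
    {"translation":[0,0,0.1],"dr":[0,0,0]},
    {"translation":[0,0,0],"dr":[0,0,0]},
    {"translation":[0,0,0],"dr":[0,0,0]}
  ]
}}

```text
t: 10.8
tcp_pos: [0.604, 0.0392, 0.1319]
ee_rot: [-0.625, -3.079, -0.0]
force: [-0.4, -0.1, -1.3]
grip_width: 0.0635
grip_force: 44.5
```

Emit:
{"fn": "jog_arm", "kwargs": {
  "targets": [
    {"translation":[0,0,0.1],"dr":[0,0,0]},
    {"translation":[0,0,0],"dr":[0,0,0]},
    {"translation":[0,0,0],"dr":[0,0,0]}
  ]
}}

```text
t: 11.1
tcp_pos: [0.6042, 0.0392, 0.1316]
ee_rot: [0.624, 3.079, 0.0]
force: [-1.5, -0.6, 6.2]
grip_width: 0.0632
grip_force: 45.2
```

Contact came at the expected seating height, so I release.

Emit:
{"fn": "jog_arm", "kwargs": {
  "targets": [
    {"translation":[0,0,0],"dr":[0,0,0]},
    {"translation":[0,0,0],"dr":[0,0,0]},
    {"translation":[0,0,0],"dr":[0,0,0]},
    {"translation":[0,0,0],"dr":[0,0,0]},
    {"translation":[0,0,0],"dr":[0,0,0]}
  ],
  "grip": -1
}}

```text
t: 11.6
tcp_pos: [0.604, 0.0392, 0.1308]
ee_rot: [-0.624, -3.079, 0.0]
force: [-0.3, 0.8, -0.2]
grip_width: 0.0855
grip_force: 0.0
```

Emit:
{"fn": "jog_arm", "kwargs": {
  "targets": [
    {"translation":[0,0,-0.5],"dr":[0,0,0]},
    {"translation":[0,0,-1.5],"dr":[0,0,0]},
    {"translation":[0,0,-3],"dr":[0,0,0]},
    {"translation":[0,0,-4],"dr":[0,0,0]},
    {"translation":[0,0,-4],"dr":[0,0,0]}
  ]
}}

```text
t: 12.1
tcp_pos: [0.6038, 0.0392, 0.2633]
ee_rot: [0.624, 3.079, 0.0]
force: [1.5, 0.1, -1.0]
grip_width: 0.0853
grip_force: 0.0
```

Emit:
{"fn": "jog_arm", "kwargs": {
  "targets": [
    {"translation":[0,-4,0],"dr":[0,0,0]},
    {"translation":[0,-4,0],"dr":[0,0,0]},
    {"translation":[0,-4,0],"dr":[0,0,0]},
    {"translation":[0,-4,0],"dr":[0,0,0]},
    {"translation":[0,0,0],"dr":[0,0,0]}
  ]
}}

```text
t: 12.6
tcp_pos: [0.54, -0.1115, 0.2622]
ee_rot: [0.629, 3.077, -0.002]
force: [-0.6, 0.9, -0.5]
grip_width: 0.0858
grip_force: 0.0
```

```bash
python3 - <<'E'
from fit import *
f=arm.grab_frame("scene");g=arm.grab_frame("top")
a=cv2.resize(f["image"][150:225,285:360],(400,400),interpolation=cv2.INTER_CUBIC)
b=cv2.resize(g["image"][180:255,275:350],(400,400),interpolation=cv2.INTER_CUBIC)
cv2.imwrite("pics/z.png",np.hstack([a,b]))
E
```

```text
(no output)
```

View pics/z.png

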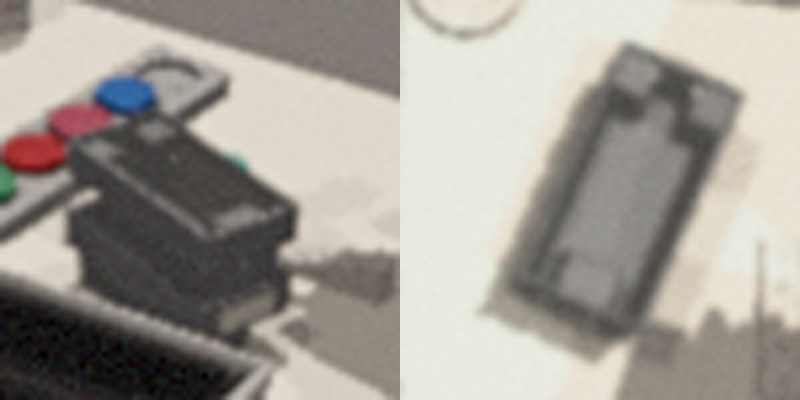

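The empty tray at (180,180) in the left crop stands level and aligned on the loaded tray. Its two-ledge card end is at the far end, seen at (675,95) in the right crop. The lower tray's card is at the near end, at (250,310). I hand the job in.

```bash
python3 -c "
from cell import arm
print(arm.sign_off())"
```

```text
the job is handed in; nothing more can be done
None
```

The empty tray, turned end for end, stands level on the loaded tray's ledges and the gripper has let go; I handed the job in at about 12.7 s, and the hand-in gave no verdict.

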